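Lay the drip tray open side up in its recess

ROBOT

A 6-joint arm with a two-finger parallel gripper is mounted at the origin on the work surface. World frame = base frame: x ahead of the robot, y to its left, z up, the work surface at z = 0. Lengths are in mm, angles in rad, forces in N, time in s.
With the tool pointing down it reaches from about 400 to 925 mm from the base axis. Payload 12.5 kg.
Tool frame: the origin (TCP) lies where the fingers leave the gripper's body, on its centre line; the fingertips stand 78 mm ahead of it and the grasp point (between the pads) lies 59 mm ahead of it (env.tip_extent is the distance from the TCP to the fingertips, in mm); z points along the fingers, y is the direction in which the jaws open and shut (so a half turn about z gives the same grasp; the last joint's range is limited). The gripper opens to 95 mm and grips with 3 to 60 N. Pads are 20 mm wide; open, the fingers measure 119 mm over their backs; the gripper's body (75 mm by 180 mm) begins 59 mm behind the grasp point.
Start: joints at [-1.41, 0.491, 1.559, -0, 1.092, -0.106], TCP at [164.8, -602.892, 292.261] pointing down, gripper open.
Joint ranges: [-3.1, 3.1], [-0.84, 2.19], [0.05, 2.79], [-1.13, 4.28], [0.06, 2.93], [-2.69, 2.69]. Speed limits (rad/s): [2.22, 2.22, 2.79, 3.14, 3.14, 3.14].

INTERFACE

Orientations are given as [roll, pitch, yaw] about the fixed x, y, z axes, in that order (R = Rz(yaw) Ry(pitch) Rx(roll)).
In Python, from cell import env gives the robot as it stands. The module is installed in compiled form; this text tells all that it offers.
- The arm moves only by the tool play_rows, never from a script. Its argument "targets" is a list of rows, each an object with "linear": the shift along the tool's x, y, z in mm, a list of three; "turn": the turn about the tool's z in rad. A call has 1 to 20 rows; each row is the pose to reach, as a shift and turn from the pose commanded when the call began, along the tool's axes at that moment; what a row does not reach only later rows make up. A row lasts 1/8 s, in which the tool goes at most 62.5 mm and 10.7 degrees, less where a joint would pass 70% of its speed; a pose out of reach is approached as far as the arm can. A call with a gripper value outside its range is refused whole. "hand" is the finger opening in mm, from 0 to 95.1, set as the call begins (left out, the last holds). The fingers move at their own pace and stop on an object; the grip force is fixed at half the most. Time passes only in rows, so rows that repeat a pose let the fingers close. It gives the time, the measured TCP pose, the force and the opening at its end, in the units of the state.
- env.state(): the state, without advancing time (a new reading comes with each control period).
- env.read_camera(name): name is "scene" or "side" or "wrist"; returns (picture, depth): 420x560x3 uint8, red, green, blue; 420x560 float32, mm along the optical axis (not along the pixel's ray), 0 where there is no reading.
- env.camera_params(name): a dict with "fx", "fy", "cx", "cy" (pixels), "R" (3x3) and "t" (3): a world point X has camera coordinates R X + t. Camera axes: x right, y down, z forward; pixel columns grow to the right and rows downward; lengths in mm; the calibration is good to about 2 mm. A picture is of the moment at which its call begins: read the wrist's pose just before it. camera_params takes no time and is no camera call; for the wrist camera it gives the pose at the moment of the call.
- env.job_done(): hands the job in, once; it reports no verdict.
The state is a dict: "t": time; "joints": joint angles; "qvel": joint speeds; "tau": joint torques, N m; "eef_pos": TCP position; "tcp_rot": TCP orientation; "ft_force": force on the tool from outside, world axes, zero at the start; "moment": the same for the moment, N m; "opening": opening from 0.0 (shut) to 1.0 (fully open).
Only numpy, scipy, OpenCV 4.12 (cv2) and the standard library are available. Lean on these libraries where they do the work, as an engineer would, in place of code of your own. Each camera call takes 0.05 s, during which the arm holds its last target.

TASK

The rinsed drip tray has been left standing on its long side on the bar between the two recesses of the low stand. Tip it over so that it lies open side up, and nudge it until it sits fully down and flat in either recess. Leave the bottles, beaker, spanner and the other things around it where they are.

Things in the scene. Friction and masses are not known exactly. Their poses are not given: they have to be found in the camera images.
- tray: White plastic pan 120 mm long (y), 80 wide (z), 30 deep (x), walls 4, 0.14 kg, standing on a long side on the stand's bar, 80 mm tall. Origin: centre of its underside as it stands; z up. x runs from the closed bottom (x = -15) to the open side (+15): lying open side up, x points up. At the open edge a flat ear 46 wide sticks out 12 mm from each short end; upside down it does not fit a recess.
- tray_bottom (a point): The centre of the outer face of the tray's closed bottom (in the tray's frame at x = -15, y = 0, z = 40 mm).
- stand: Low dark grey stand fixed on the bench, turned any way: 242 (x) by 150 (y) by 16 mm high. Two equal rectangular recesses side by side along x, each 88 (x) by 130 (y) mm, 10 mm deep (floor at z = 6 mm), rims 10 mm wide; between them a flat bar (x from -23 to 23 mm, top at z = 16 mm). Origin: centre of its underside; z up.
- recess_a (a point): Centre of the floor of the recess on the stand's +x side (67 mm from the stand's middle, 6 mm above the bench).
- recess_b (a point): Centre of the floor of the recess on the stand's -x side (67 mm from the stand's middle, 6 mm above the bench).
- bottle_big: Bystander: tall amber glass bottle, 94 mm diameter, 200 mm high. Origin: centre of its underside.
- bottle_small: Bystander: small amber bottle, 68 mm diameter, 130 mm high. Origin: centre of its underside.
- beaker: Bystander: open glass beaker, 72 mm diameter, 90 mm high. Origin: centre of its underside.
- spanner: Bystander: steel spanner 150 mm long lying on the bench beside one end of the stand's bar. Origin: under its middle, x along its length.
- cap: Bystander: grey bottle cap, 48 mm diameter, 22 mm high, on the bench beside the stand. Origin: centre of its underside.
- jar: Bystander: low glass jar with black lid, 70 mm diameter, 75 mm high. Origin: centre of its underside.
Not all that is in view belongs to the job. Of the things like the tray, leave any that is green or red; of the rest the smaller one is meant.

How it is judged:
By the outcome, as a careful person would: the job done as asked, in the order asked, and still so for the second after the job is handed in, with the robot touching nothing.
It also fails if it takes over 34 s, if anything falls off the work surface, if the arm or the gripper's body presses on something with over 40 N, if the wrist force passes 120 N, or if a joint passes its speed limit or range.

## Working session

There is one attempt and no reset: what is moved stays moved. The work goes in short steps, Python scripts to look and compute and a tool call to move; the robot and the scene stay as the last step left them, time stands still between calls to the robot, and variables do not carry over. Pictures are saved under pics/ and viewed, and the job is handed in when it is done.

Besides the shell and the picture viewer there is one more tool, called by a JSON object that holds its "op" and its "data". play_rows: Moves the arm, as the interface text tells. Its arguments: {"type":"object","properties":{"targets":{"type":"array","items":{"type":"object","properties":{"linear":{"type":"array","items":{"type":"number"}},"turn":{"type":"number"}}}},"hand":{"type":"number"}},"required":["targets"]}

```bash
mkdir -p pics; cat > h.py <<'E'
from cell import env
import numpy as np, cv2
def grab(n,tag):
    P=env.camera_params(n); im,d=env.read_camera(n)
    cv2.imwrite(f'pics/{tag}.png',im[:,:,::-1]); np.savez(f'pics/{tag}.npz',im=im,d=d,**{k:np.array(v) for k,v in P.items()})
def load(tag): return np.load(f'pics/{tag}.npz')
def world(z):
    d=z['d'].astype(float); v,u=np.mgrid[:d.shape[0],:d.shape[1]]
    c=np.stack([(u-z['cx'])/z['fx']*d,(v-z['cy'])/z['fy']*d,d],-1)
    return (c-z['t'])@z['R']
def crop(tag,u0,v0,u1,v1,s):
    im=cv2.imread(f'pics/{tag}.png')[v0:v1,u0:u1]
    cv2.imwrite(f'pics/{tag}_c{u0}_{v0}.png',cv2.resize(im,None,fx=s,fy=s,interpolation=cv2.INTER_CUBIC))
E
python3 - <<'E'
from h import *
grab('scene','s0'); grab('side','d0')
s=env.state(); print(s['t'],s['eef_pos'],s['tcp_rot'],s['ft_force'],s['opening'])
for n in('scene','side'):
    P=env.camera_params(n); print(n,-np.array(P['R']).T@np.array(P['t']),P['fx'])
E
```

```text
0.1 [ 164.75876396 -602.7423368   291.70915897] [-3.14057947e+00 -7.64111897e-05  2.66729096e-01] [-0.49692529 -1.05370858  0.35541398] 1.001869835038526
scene [1315.3886054   196.95558828  737.28939226] 447.58464942571334
side [ 338.66293861 1183.42676148 1056.72637578] 466.9077264044189
```

View pics/s0.png

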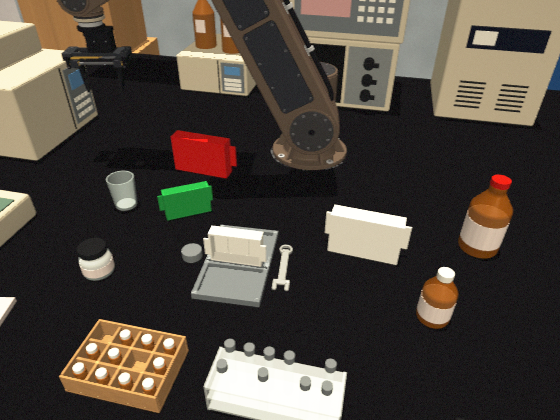

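View pics/d0.png

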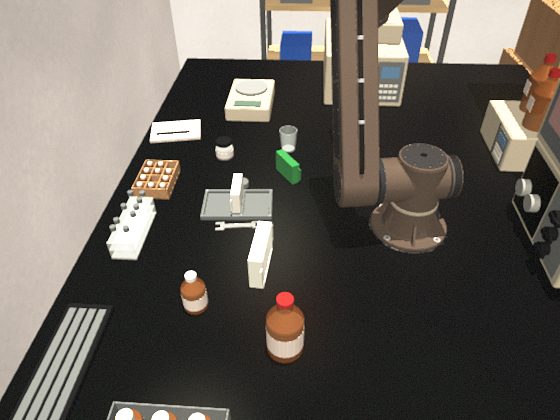

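Tray-like things in the scene image: red (202,154), green (187,200), large white (367,233) and small white on the stand's bar (236,245). The last one fits, because it is not green or red, it is the smaller of the two white ones, and it stands on the bar. I'll confirm this in enlarged crops.

```bash
python3 - <<'E'
from h import *
crop('s0',180,210,300,310,6); crop('d0',190,160,290,240,7)
for tag in('s0','d0'):
    z=load(tag);W=world(z);im=z['im'].astype(int)
    # tray: white pixels near the stand
    white=(im.min(-1)>110)&(im.max(-1)-im.min(-1)<50)
    box=np.zeros_like(white)
    if tag=='s0': box[220:270,200:272]=1
    else: box[170:218,225:250]=1
    p=W[white&box]; p=p[(p[:,2]>25)&(p[:,2]<120)]
    print(tag,len(p),np.percentile(p,[1,50,99],axis=0).round(1).tolist())
    t=p[p[:,2]>88]; print('top',len(t),cv2.minAreaRect(t[:,:2].astype(np.float32)), cv2.minAreaRect(p[:,:2].astype(np.float32)))
    sel=(W[...,2]>8)&(W[...,2]<22)&(np.hypot(W[...,0]-p[:,0].mean(),W[...,1]-p[:,1].mean())<170)&(im.max(-1)-im.min(-1)<40)
    n,l,st,c=cv2.connectedComponentsWithStats(sel.astype(np.uint8))
    for k in range(1,n):
        if st[k,4]>150:
            q=W[l==k]; print('stand?',st[k],cv2.minAreaRect(q[:,:2].astype(np.float32)))
E
```

```text
s0 1496 [[565.3, -140.1, 25.6], [574.1, -74.6, 63.6], [600.3, 0.4, 97.8]]
top 536 ((581.3833618164062, -70.93815612792969), (35.105865478515625, 120.25648498535156), 2.5177407264709473) ((581.2645874023438, -71.35948181152344), (35.67676544189453, 144.46534729003906), 3.2618801593780518)
stand? [ 191  225   87   80 1818] ((582.4714965820312, -69.20977783203125), (248.1033172607422, 150.9715576171875), 4.002342700958252)
stand? [181 243  21  18 216] ((582.438232421875, -184.50009155273438), (49.07276916503906, 45.965240478515625), 5.750782012939453)
d0 413 [[564.4, -128.4, 27.9], [577.6, -36.2, 88.6], [596.5, 5.0, 98.3]]
top 210 ((581.59619140625, -67.2092056274414), (30.316476821899414, 127.59589385986328), 2.4325809478759766) ((581.2066650390625, -61.781982421875), (30.63321876525879, 138.4685821533203), 2.5137112140655518)
stand? [200 189  72  30 684] ((583.9508666992188, -64.66709899902344), (243.6861572265625, 163.2144012451172), 3.812164068222046)
```

View pics/s0_c180_210.png

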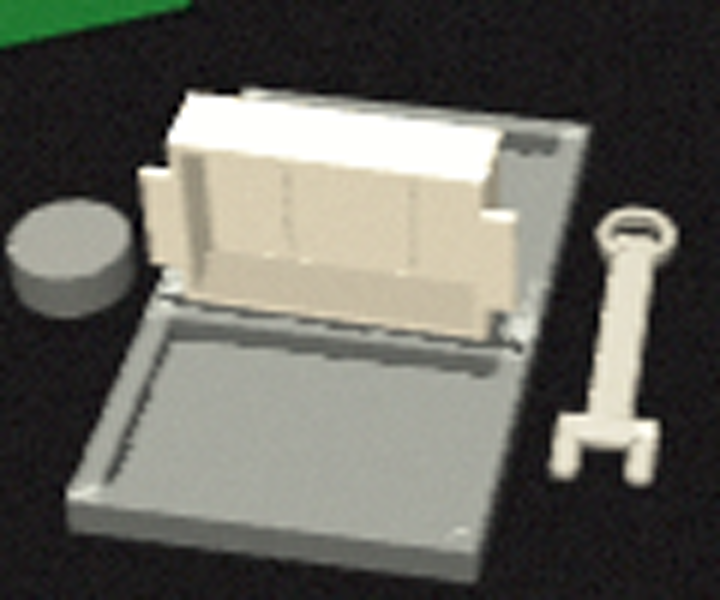

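View pics/d0_c190_160.png

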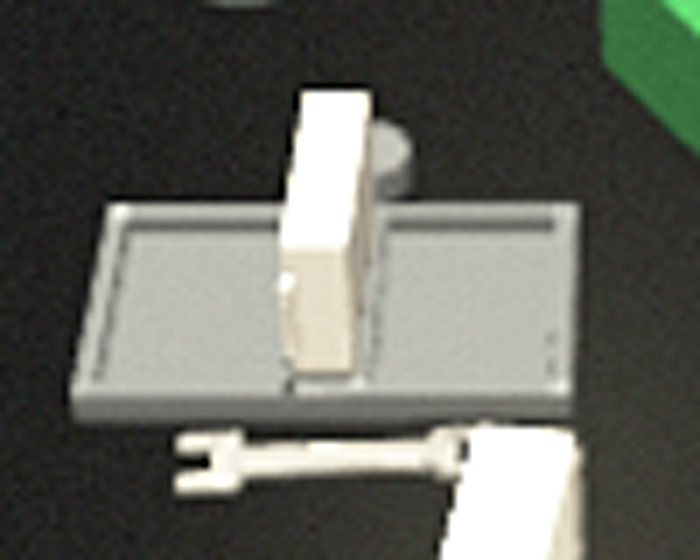

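Both crops agree. The small white tray is on the bar with its open side facing world +x, where I can see into the pan, and its closed bottom facing the robot (-x). It has to tip towards -x. Tray size, its 96 mm top height and the stand size all check out. Plan: closed fingers go to the +x side, push the top edge towards -x, then nudge.

```bash
cat >> h.py <<'E'
from scipy.spatial.transform import Rotation as Ro
def shift(w,yaw=None):
    s=env.state(); R=Ro.from_euler('xyz',s['tcp_rot']).as_matrix()
    print('t',s['t'],'from',np.round(s['eef_pos'],1),'yaw',s['tcp_rot'][2])
    for q in w: print(q,(R.T@(np.array(q)-s['eef_pos'])).round(1), None if yaw is None else round(s['tcp_rot'][2]-yaw,3))
E
python3 - <<'E'
from h import *
shift([[645,-68,260],[645,-68,168]],0.055)
for tag in('s0','d0'):
    z=load(tag);W=world(z);im=z['im'].astype(int)
    # stuff near approach region
    m=(W[...,2]>30)&(W[...,2]<400)&(W[...,0]>480)&(W[...,0]<760)&(W[...,1]>-300)&(W[...,1]<200)&(z['d']>0)
    n,l,st,c=cv2.connectedComponentsWithStats(m.astype(np.uint8))
    for k in range(1,n):
        if st[k,4]>60: q=W[l==k]; print(tag,st[k],np.percentile(q,[2,98],axis=0).round(0).tolist())
E
```

```text
t 0.1 from [ 164.8 -602.7  291.7] yaw 0.2667290955346009
[645, -68, 260] [ 604.2 -389.2   32.1] 0.212
[645, -68, 168] [ 604.2 -389.1  124.1] 0.212
s0 [328 213  34  35 881] [[482.0, 131.0, 31.0], [491.0, 199.0, 113.0]]
s0 [ 203  226   63   36 1415] [[566.0, -139.0, 32.0], [599.0, -2.0, 98.0]]
d0 [230 173  13  38 400] [[565.0, -126.0, 33.0], [596.0, 3.0, 98.0]]
```

{"op": "play_rows", "data": {"hand": 0, "targets": [{"linear": [604, -389, 32], "turn": 0.212}, {"linear": [604, -389, 32], "turn": 0.212}, {"linear": [604, -389, 32], "turn": 0.212}, {"linear": [604, -389, 32], "turn": 0.212}, {"linear": [604, -389, 32], "turn": 0.212}, {"linear": [604, -389, 32], "turn": 0.212}, {"linear": [604, -389, 32], "turn": 0.212}, {"linear": [604, -389, 32], "turn": 0.212}, {"linear": [604, -389, 32], "turn": 0.212}, {"linear": [604, -389, 32], "turn": 0.212}, {"linear": [604, -389, 32], "turn": 0.212}, {"linear": [604, -389, 32], "turn": 0.212}, {"linear": [604, -389, 32], "turn": 0.212}, {"linear": [604, -389, 78], "turn": 0.212}, {"linear": [604, -389, 124], "turn": 0.212}, {"linear": [604, -389, 124], "turn": 0.212}, {"linear": [604, -389, 124], "turn": 0.212}]}}

```text
t: 2.22
eef_pos: [645.2, -69.2, 169.9]
tcp_rot: [3.141, -0.002, 0.054]
ft_force: [0.6, 0.2, 0.5]
opening: 0.004
```

{"op": "play_rows", "data": {"targets": [{"linear": [-18, 0, 7], "turn": 0}, {"linear": [-34, 0, 7], "turn": 0}, {"linear": [-40, 0, 7], "turn": 0}, {"linear": [-46, 0, 7], "turn": 0}, {"linear": [-51, 0, 7], "turn": 0}, {"linear": [-56, 0, 7], "turn": 0}, {"linear": [-61, 0, 7], "turn": 0}, {"linear": [-66, 0, 7], "turn": 0}, {"linear": [-71, 0, 7], "turn": 0}, {"linear": [-76, 0, 7], "turn": 0}, {"linear": [-81, 0, 7], "turn": 0}, {"linear": [-81, 0, 7], "turn": 0}]}}

```text
t: 3.72
eef_pos: [563.7, -72.9, 161.3]
tcp_rot: [3.142, 0.0, 0.055]
ft_force: [-0.9, 0.6, 0.3]
opening: 0.005
```

```bash
python3 - <<'E'
from h import *
grab('scene','s1'); grab('side','d1')
crop('s1',170,200,320,310,5);crop('d1',190,160,290,240,7)
E
```

```text
(no output)
```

View pics/s1_c170_200.png

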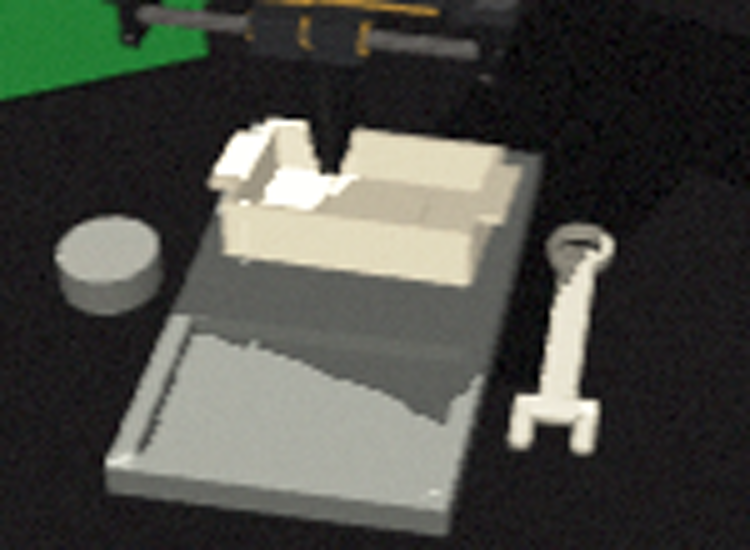

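View pics/d1_c190_160.png

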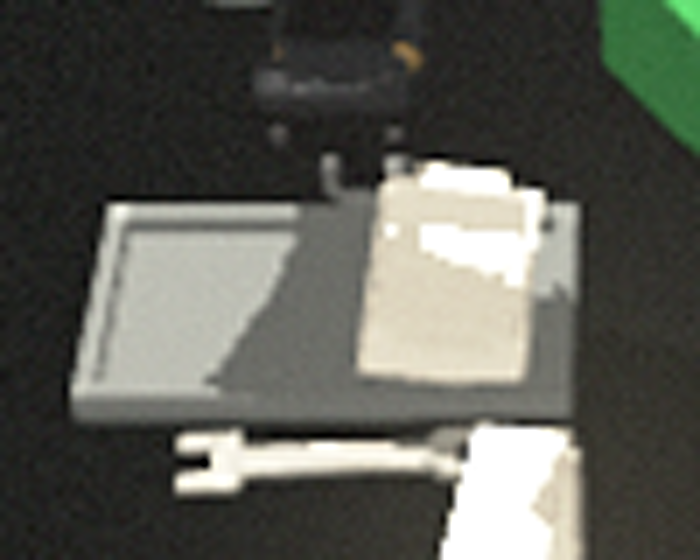

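The tray lies open side up with its front edge still on the bar. I'll measure its tilt and offset.

```bash
cat > meas.py <<'E'
from h import *
def go(ts,td):
    out=[]
    for tag in(ts,td):
        z=load(tag);W=world(z);im=z['im'].astype(int)
        m=(W[...,0]>450)&(W[...,0]<620)&(W[...,1]>-150)&(W[...,1]<15)&(W[...,2]>19)&(W[...,2]<64)&(im.min(-1)>85)&(z['d']>0)
        n,l,st,c=cv2.connectedComponentsWithStats(m.astype(np.uint8)); k=1+np.argmax(st[1:,4])
        p=W[l==k]; print(tag,st[k],np.percentile(p,[1,99],axis=0).round(1).tolist(),cv2.minAreaRect(p[:,:2].astype(np.float32)))
        # top height vs x
        for a in range(450,600,12):
            q=p[(p[:,0]>=a)&(p[:,0]<a+12)]
            if len(q)>8: print('  x',a,'ztop %.1f zmin %.1f'%(np.percentile(q[:,2],97),np.percentile(q[:,2],3)),'y',np.percentile(q[:,1],[2,98]).round(1),len(q))
E
python3 - <<'E'
from meas import *
go('s1','d1')
E
```

```text
s1 [ 211  224   63   33 1000] [[481.0, -143.7, 19.4], [566.7, -3.1, 46.8]] ((523.6403198242188, -73.74465942382812), (89.39342498779297, 145.3291778564453), 3.957531452178955)
  x 474 ztop 37.2 zmin 19.8 y [-124.6  -20.6] 134
  x 486 ztop 37.8 zmin 19.4 y [-133.   -12.4] 124
  x 498 ztop 40.8 zmin 26.1 y [-145.6   -2.7] 40
  x 510 ztop 41.8 zmin 19.4 y [-145.3   -2.9] 52
  x 522 ztop 44.3 zmin 22.8 y [-144.4   -2.5] 46
  x 534 ztop 46.3 zmin 23.3 y [-142.2   -1.6] 56
  x 546 ztop 46.7 zmin 26.6 y [-142.3  -12.8] 73
  x 558 ztop 46.4 zmin 20.1 y [-130.3  -14.8] 475
d1 [241 183  26  30 340] [[481.6, -141.0, 19.3], [561.4, 3.1, 46.7]] ((521.7999267578125, -69.68309020996094), (79.67991638183594, 149.46351623535156), 2.081465005874634)
  x 474 ztop 37.8 zmin 20.4 y [-128.7   -9.7] 30
  x 486 ztop 40.1 zmin 20.6 y [-131.8   -0.2] 30
  x 498 ztop 42.1 zmin 19.8 y [-140.7   -0.8] 40
  x 510 ztop 42.5 zmin 20.6 y [-139.4    1.1] 46
  x 522 ztop 45.2 zmin 20.1 y [-139.8    3.2] 43
  x 534 ztop 45.4 zmin 19.6 y [-141.1    3.2] 50
  x 546 ztop 46.6 zmin 19.3 y [-132.7   -6.2] 64
  x 558 ztop 46.3 zmin 19.5 y [-128.9   -3.9] 37
```

Tilt is clear: the rim is 37 mm high at the far edge and 46.5 mm on the bar. Compared per camera, the y offset and yaw match the recess. The tray needs about 6 mm more towards -x, so I'll push low on its +x wall.

{"op": "play_rows", "data": {"targets": [{"linear": [18, 0, 0], "turn": 0}, {"linear": [36, 0, 0], "turn": 0}, {"linear": [36, 0, 20], "turn": 0}, {"linear": [36, 0, 42], "turn": 0}, {"linear": [36, 0, 58], "turn": 0}, {"linear": [36, 0, 58], "turn": 0}, {"linear": [24, 0, 58], "turn": 0}, {"linear": [18, 0, 58], "turn": 0}, {"linear": [14, 0, 58], "turn": 0}, {"linear": [11, 0, 58], "turn": 0}, {"linear": [8, 0, 58], "turn": 0}, {"linear": [6, 0, 58], "turn": 0}, {"linear": [4, 0, 58], "turn": 0}, {"linear": [4, 0, 58], "turn": 0}]}}

```text
t: 5.58
eef_pos: [567.9, -72.6, 103.2]
tcp_rot: [3.142, 0.0, 0.055]
ft_force: [0.1, 0.6, 0.0]
opening: 0.004
```

```bash
python3 - <<'E'
from meas import *
grab('scene','s2'); grab('side','d2')
crop('s2',170,200,320,310,5);crop('d2',190,160,290,240,7)
go('s2','d2')
E
```

```text
s2 [240 232  34  23 235] [[492.1, -68.2, 19.2], [556.8, -2.0, 38.5]] ((535.9254760742188, -24.149150848388672), (43.27275466918945, 91.01541137695312), 46.68180465698242)
  x 486 ztop 36.8 zmin 33.6 y [-11.6  -4.6] 9
  x 498 ztop 38.8 zmin 34.7 y [-10.6  -2.3] 13
  x 510 ztop 37.3 zmin 32.4 y [-14.3  -2.2] 14
  x 522 ztop 38.3 zmin 29.1 y [-17.1  -2.1] 22
  x 534 ztop 38.6 zmin 20.6 y [-16.1  -1.6] 22
  x 546 ztop 37.4 zmin 19.5 y [-68.2 -12.9] 155
d2 [243 185  25  28 248] [[474.9, -141.9, 19.2], [554.6, 3.6, 39.0]] ((516.1075439453125, -69.7974624633789), (79.88256072998047, 150.11070251464844), 1.750117301940918)
  x 474 ztop 38.6 zmin 20.4 y [-130.8   -6.5] 49
  x 486 ztop 36.3 zmin 20.1 y [-139.     1.3] 30
  x 498 ztop 38.9 zmin 19.4 y [-139.8    3.2] 35
  x 510 ztop 36.1 zmin 19.7 y [-141.     1.7] 41
  x 522 ztop 37.4 zmin 20.3 y [-142.     4.8] 32
  x 534 ztop 37.5 zmin 23.6 y [-139.    -4.2] 27
  x 546 ztop 38.8 zmin 21.0 y [-128.7   -5.9] 34
```

View pics/s2_c170_200.png

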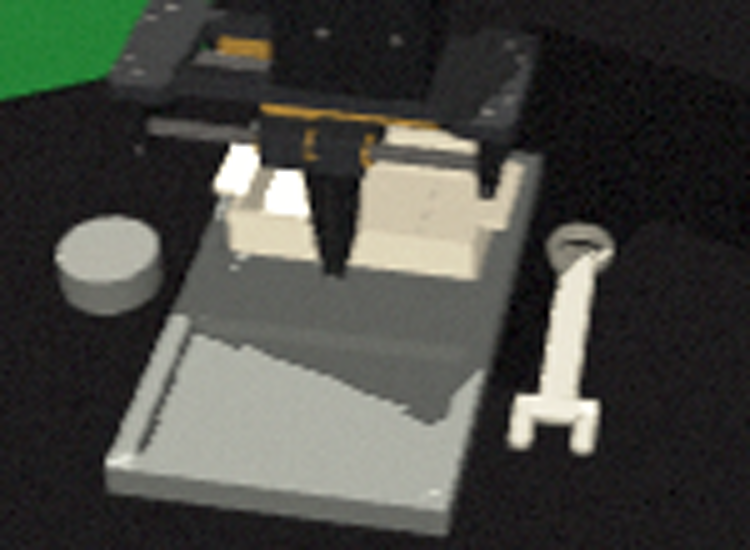

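View pics/d2_c190_160.png

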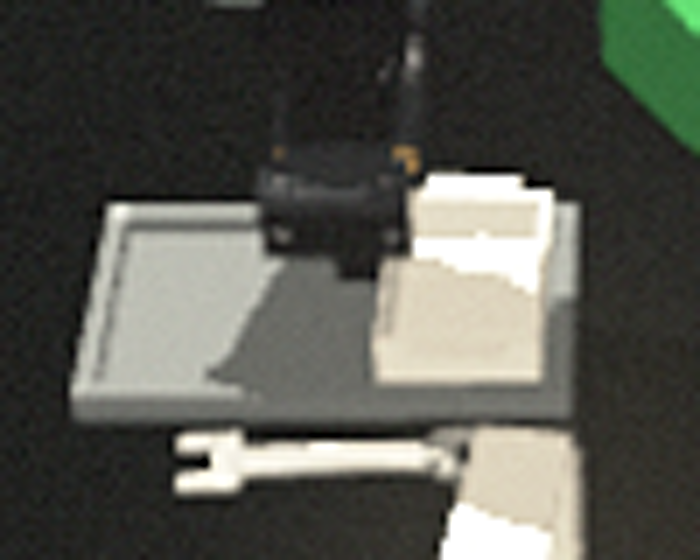

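The rim is now level at about 37–38 mm all along (36 expected), so the tray has dropped in. I'll back off, lift, and check with a clear view.

{"op": "play_rows", "data": {"targets": [{"linear": [12, 0, 0], "turn": 0}, {"linear": [30, 0, 0], "turn": 0}, {"linear": [30, 0, 0], "turn": 0}, {"linear": [30, 0, -50], "turn": 0}, {"linear": [30, 0, -110], "turn": 0}, {"linear": [30, 0, -170], "turn": 0}, {"linear": [30, 0, -230], "turn": 0}, {"linear": [30, 0, -270], "turn": 0}, {"linear": [30, 0, -270], "turn": 0}, {"linear": [30, 0, -270], "turn": 0}]}}

```text
t: 6.92
eef_pos: [597.4, -70.9, 372.1]
tcp_rot: [-3.141, 0.002, 0.055]
ft_force: [0.1, -1.4, 0.3]
opening: 0.007
```

```bash
python3 - <<'E'
from meas import *
grab('scene','s3'); grab('side','d3')
crop('s3',170,200,320,310,5);crop('d3',190,160,290,240,7)
go('s3','d3')
print(env.state()['t'],env.state()['ft_force'])
E
```

```text
s3 [212 222  62  32 841] [[474.7, -144.1, 19.3], [559.3, -3.0, 38.5]] ((516.2546997070312, -74.03327178955078), (85.04061889648438, 143.80914306640625), 2.5347793102264404)
  x 474 ztop 37.3 zmin 19.5 y [-132.1  -20.1] 277
  x 486 ztop 38.1 zmin 22.5 y [-141.1   -5.6] 33
  x 498 ztop 37.6 zmin 25.7 y [-146.3   -3. ] 50
  x 510 ztop 38.7 zmin 22.8 y [-144.5   -3.4] 53
  x 522 ztop 38.5 zmin 19.7 y [-143.4   -2.3] 54
  x 534 ztop 37.2 zmin 23.4 y [-144.4   -3.5] 45
  x 546 ztop 37.2 zmin 20.0 y [-131.5  -13.6] 295
  x 558 ztop 37.6 zmin 20.4 y [-130.4  -85. ] 27
d3 [243 185  25  28 267] [[474.6, -140.0, 19.3], [556.9, 3.1, 40.0]] ((517.4622802734375, -69.08274841308594), (82.26358032226562, 148.70701599121094), 5.074169635772705)
  x 474 ztop 37.9 zmin 22.3 y [-128.2   -8.6] 47
  x 486 ztop 36.1 zmin 19.8 y [-137.6   -1. ] 31
  x 498 ztop 37.7 zmin 19.7 y [-140.6    1.4] 34
  x 510 ztop 37.7 zmin 22.4 y [-138.5    4.3] 40
  x 522 ztop 36.1 zmin 20.0 y [-141.4    3.1] 29
  x 534 ztop 40.0 zmin 20.9 y [-139.4    0.8] 32
  x 546 ztop 37.9 zmin 19.8 y [-126.8   -7.2] 53
7.025 [0.495604   0.56919961 0.3162783 ]
```

View pics/s3_c170_200.png

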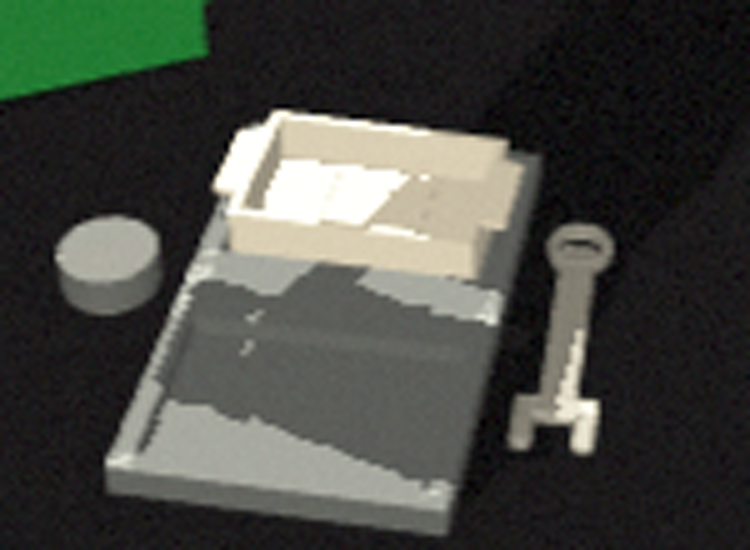

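View pics/s3.png

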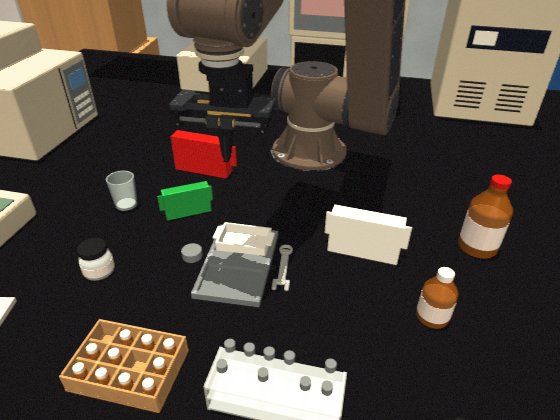

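The tray sits in the robot-side recess, around pixel (243,238) in the scene image, and everything else is where it was. One last flatness check: a plane fit of the pan's inside floor, which should be at z ≈ 10 mm.

```bash
python3 - <<'E'
from h import *
z=load('s3');W=world(z)
m=(abs(W[...,0]-512)<25)&(abs(W[...,1]+73)<45)&(W[...,2]<18)
p=W[m];A=np.c_[p[:,:2]-[512,-73],np.ones(len(p))];c=np.linalg.lstsq(A,p[:,2],rcond=None)[0];print(len(p),'slopes',c[:2].round(4),'z',c[2].round(1))
for y in range(-140,10,20):
    m=(abs(W[...,0]-516)<42)&(abs(W[...,1]-y-10)<10)&(W[...,2]>28)&(W[...,2]<60); print(y,np.percentile(W[m][:,2],95).round(1))
E
```

```text
340 slopes [ 0.0008 -0.0028] z 10.1
-140 37.6
-120 37.3
-100 36.9
-80 37.2
-60 37.2
-40 36.6
-20 38.0Traceback (most recent call last):
  File "<stdin>", line 6, in <module>
    return _quantile_unchecked(
        a, q, axis, out, overwrite_input, method, keepdims, weights)
    return _ureduce(a,
                    func=_quantile_ureduce_func,
    ...<5 lines>...
                    overwrite_input=overwrite_input,
                    method=method)
    r = func(a, **kwargs)
    result = _quantile(arr,
                       quantiles=q,
    ...<2 lines>...
                       out=out,
                       weights=wgt)
    slices_having_nans = np.isnan(arr[-1, ...])
                                  ~~~^^^^^^^^^
IndexError: index -1 is out of bounds for axis 0 with size 0
```

The pan floor is level (slopes under 0.003) at z = 10.1 mm, where 10 is expected. The error at the end comes only from an empty last bin beyond the tray.

```bash
python3 -c "
from cell import env
print(env.job_done(), env.state()['t'])"
```

```text
the job is handed in; nothing more can be done
the job is handed in; nothing more can be done
```

The tray now lies open side up, fully down and flat in the recess on the robot's side. I handed the job in at about 7 s of the 34 s allowed. With the fingers closed, I pushed the small white tray's top edge towards the robot until it tipped over. It landed with one edge still on the bar, so I nudged it about 6 mm until it dropped in, then backed off and lifted clear.

**Last checks:**
- **Seating:** the inside floor of the pan is at z = 10.1 mm (10 expected), with slopes under 0.003. The rim is level at about 37–38 mm; 36 is expected, and the cameras read about 2 mm high.
- **Position:** the tray's centre is within about 2 mm of the recess centre.
- **Other things:** the bottles, beaker, jar, cap, spanner and the other trays look unmoved in the final scene picture; I did not measure them.

Nothing disagreed, apart from one script error at the very end, caused by an empty measuring strip beyond the tray's edge. The forces reported at the end of each move stayed under 2 N.

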